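Clamp a model plate to the slotted table with a quarter-turn T-bolt

ROBOT

A 6-joint arm with a two-finger parallel gripper is mounted at the origin on the work surface. World frame = base frame: x ahead of the robot, y to its left, z up, the work surface at z = 0. Lengths are in m, angles in rad, forces in N, time in s.
With the tool pointing down it reaches from about 0.275 to 0.975 m from the base axis. Payload 8.4 kg.
Tool frame: the origin (TCP) lies on the centre line of the jaws, within the pads' length; the fingertips stand 17 mm ahead of it and the grasp point (between the pads) lies 2 mm behind it; z points along the fingers, y is the line along which they close (so a half turn about z gives the same grasp; the last joint's range is limited). The gripper opens to 92 mm and grips with 3 to 60 N. Pads are 20 mm wide; open, the fingers measure 128 mm over their backs; the gripper's body (75 mm by 189 mm) begins 69 mm behind the grasp point.
Start: joints at [-1.115, 0.353, 1.633, -0, 1.155, -0.002], TCP at [0.276, -0.561, 0.232] pointing down, gripper open.
Joint ranges: [-2.63, 2.63], [-0.92, 2.1], [0.06, 2.66], [-1.3, 4.44], [0, 2.69], [-3.02, 3.02]. Speed limits (rad/s): [2.22, 2.22, 2.79, 3.14, 3.14, 3.14].

INTERFACE

Orientations are given as a unit quaternion [x, y, z, w].
In Python, from cell import ctrl, kin, sense, eyes, order gives the robot as it stands. Calls block until the motion is done:
- ctrl.goto(position, orientation): joint-space move of the TCP to a pose.
- ctrl.move_l(position, rate=0.15, frame=None, f_stop=None): straight line of the TCP; frame=None keeps the orientation; rate is the mean speed in m/s. With f_stop (N) it stops when the force on the tool has changed by that much, and returns True; else False.
- ctrl.movej(angles): joint-space move.
- ctrl.let_go() and ctrl.close(): open the fingers fully, or close them until they stop; the grip force is fixed at half the most.
- ctrl.sleep(seconds).
- kin.inverse_kinematics(position, orientation): joint angles nearest the present ones, or None.
- sense(): the state.
- eyes.get_image(name): name is "scene" or "side" or "wrist"; returns a dict with "frame" (480x640x3 uint8, red, green, blue), "camera_matrix" (3x3 intrinsics, pixels), "R" (3x3) and "t" (3): a world point X has camera coordinates R X + t; the wrist camera has in their place "tool_from_camera" (4x4, takes a point from camera to tool coordinates, whose origin is the TCP and whose axes are the flange's). Camera axes: x right, y down, z forward; pixel columns grow to the right and rows downward; lengths in m; the calibration is good to about 2 mm. A picture is of the moment at which its call begins: read the wrist's pose just before it. There is no depth.
A pose or a line that the arm cannot do raises ctrl.PlanningError and nothing moves.
- order.hand_in(): hands the job in; it is judged then, once.
The state is a dict: "t": time; "joint_positions": joint angles; "joint_velocities": joint speeds; "joint_efforts": joint torques, N m; "tcp_pos": TCP position; "eef_rot": TCP orientation; "force": force on the tool from outside, world axes, zero at the start; "torque": the same for the moment, N m; "opening": opening from 0.0 (shut) to 1.0 (fully open); "grasp_force": force on a finger pad.
Only numpy, scipy, OpenCV 4.12 (cv2) and the standard library are available. Lean on these libraries where they do the work, as an engineer would, in place of code of your own. Each camera call takes 0.05 s, during which the arm holds its last target. There are 200 camera calls.

TASK

Draw the red-knobbed T-bolt straight out of its light leaning stand, along its own axis so that the stand neither tips nor gets dragged away. Hold it upright, lower its head lengthwise through the oblong window of the model plate into the slot of the steel table until its flange sits on the plate, turn it a quarter turn clockwise (seen from above) so that the head stands square across the slot, and keep turning the knob clockwise until the plate is clamped firmly. Then let go; the plate must stay in its place between its fences, the stand upright, and the other things on the bench undisturbed.

Things in the scene. Friction and masses are not known exactly. Their poses are not given: they have to be found in the camera images.
- t_bolt: Loose T-bolt, 0.29 kg with knob, 100 mm long. Origin: centre of the head's underside; z up the shank. Head 41 (x) x 20 (y) x 10 mm; two cut-back corners let it turn only clockwise in the slot, stopping square. Shank 18 mm. Starts head down in the stand's pocket, z leaning 30 deg from vertical to the stand's -x, x level along the stand's y. In place its head hangs 3.5 mm below the slot's lips.
- clamp_knob (a joint): Knob angle on the bolt: 0 = bar parallel to the head's long side; grows clockwise seen from above (tightening) to a stop at 1.9 rad; starts at 0 to 0.15. Flange moves 2.5 mm/rad towards the head. Thread friction 0.1 Nm: the bolt turns along with the knob until the head meets its stop in the slot, then the knob turns alone. It begins to pinch near 1.4 rad and is firm from 1.7 rad.
- knob_grip (a point): On the bolt axis, in the red grip bar, 73.5 mm above the head's underside when loose. z up the bolt axis, x along the bar. Bar 70 mm long (x), 22 mm thick (y: grip across this), from 20 mm below to 16 mm above this point; the thread end stands 10 mm above the bar. Below the bar a steel flange, 54 mm across, 8 mm thick, its underside 36 mm below this point; it comes to rest on the plate.
- stand: Light (0.15 kg) free-standing black stand. Origin: centre of the underside of its 120 (x) x 100 (y) x 6 mm foot, z up. A rectangular pocket, 25 x 46 mm inside (46 along y) and 35 mm deep, leans 30 degrees so that its mouth looks up and towards -x; the middle of the pocket's floor lies at x = 12, z = 20 mm.
- fixture: Steel slotted table, fixed, 260 (x) x 200 (y) x 38 mm high. Origin: centre of the underside, z up. A single T-slot runs along its y at x = -70 mm: mouth 26 mm wide, lips 12 mm thick, below them a channel 42.4 mm wide and 17.5 mm high; its ends are closed with blue pieces. Blue fences up to 20 mm high stand behind and beside the plate.
- model_plate: Loose brass-coloured plate, 0.7 kg, 220 (x) x 110 (y) x 12 mm, lying on the slotted table with axes like the table's, between the fences. Origin: centre of its underside. A dental stone model, 62 x 74 mm and 32 mm high, is fixed on it, centred at x = 62 mm.
- window (a point): Centre of the oblong window through the plate, at the level of the plate's upper face (50 mm above the bench), over the slot. The window is 28 mm (plate's x) by 62 mm (plate's y, along the slot).
- bur_block: Bystander: black block with burs, 60 x 36 x 60 mm; origin under its centre. Stands between the stand and the slotted table.
- bowl: Bystander: clear bowl, 110 mm across, 45 mm high; origin under its centre.
- spare_cast: Bystander: spare dental model, 60 x 70 x 32 mm; origin under its centre.
- wax_block: Bystander: red wax bar, 75 x 30 x 12 mm; origin under its centre.
- brush: Bystander: brush with blue handle, 170 mm long, lying down.
- tool_rest: Bystander: black V-shaped handpiece rest, 70 x 50 x 47 mm; origin under its centre.

How it is judged:
On the way, in this order (a step that is already met when the one before it is completed fails the run):
1. the bolt's head is down in the slot through the window, lying lengthwise in the slot (z of t_bolt in the frame of fixture below 0.0185 m and horizontal distance between t_bolt and window below 0.016 m and angle between t_bolt's own z axis and vertical below 0.12 rad and angle between the x axis of t_bolt and the y axis of fixture, either way round below 0.35 rad), for 0.1 s.
2. the head is turned square across the slot (z of t_bolt in the frame of fixture below 0.0185 m and horizontal distance between t_bolt and window below 0.016 m and angle between t_bolt's own z axis and vertical below 0.12 rad and angle between the x axis of t_bolt and the x axis of fixture, either way round below 0.25 rad), for 0.1 s.
At the end, for the whole second after the job is handed in: Bolt upright (0.12 rad), within 16 mm of the window centre, head under the lips and square (0.25 rad), pinching the plate by itself with over 15 N, still and released; plate within 12 mm, stand (upright to 0.1 rad) within 50 mm, bystanders within 30 mm of their starts (all of step 2 and contact force between t_bolt and model_plate above 15 N and distance of model_plate from where it was at the start of the episode below 0.012 m and angle between stand's own z axis and vertical below 0.1 rad and distance of stand from where it was at the start of the episode below 0.05 m and linear speed of t_bolt below 0.02 m/s and velocity of joint clamp_knob between -0.05 and 0.05 rad/s and distance of each of bur_block, bowl, spare_cast, wax_block, brush, tool_rest from where it was at the start of the episode below 0.03 m); the robot touches nothing.
It fails at once if the stand is tipped by more than 0.2 rad (angle between stand's own z axis and vertical above 0.2 rad).
It fails at once if the plate is pushed more than 20 mm (distance of model_plate from where it was at the start of the episode above 0.02 m).
It fails at once if a bystander is pushed more than 50 mm (distance of any of bur_block, bowl, spare_cast, wax_block, brush, tool_rest from where it was at the start of the episode above 0.05 m).
It also fails if it takes over 67 s, if anything falls off the work surface, if the arm or the gripper's body presses on something with over 40 N, if the wrist force passes 120 N, or if a joint passes its speed limit or range.

## Working session

There is one attempt and no reset: what is moved stays moved. The work goes in short steps, each a Python script; the robot and the scene stay as the last script left them, time stands still between calls to the robot, and variables do not carry over. Pictures are saved under pics/ and viewed, at most 10 in all, crops included, and the job is handed in when it is done.

```bash
ls; mkdir -p pics; python3 - <<'E'
from cell import ctrl,kin,sense,eyes,order
import cv2,numpy as np
for n in ("scene","side"):
    d=eyes.get_image(n); cv2.imwrite(f"pics/{n}0.png",d["frame"][:,:,::-1])
    np.savez(f"{n}0.npz",**d); print(n,d["camera_matrix"].tolist(),(-d["R"].T@d["t"]).round(3),d["R"][2].round(3))
s=sense(); print(s)
print(eyes.get_image("wrist")["tool_from_camera"])
E
```

```text
pics
scene [[521.3602746537167, 0.0, 314.41869508102707], [0.0, 521.3602746537167, 228.5178611805895], [0.0, 0.0, 1.0]] [ 1.255 -0.382  0.693] [-0.671  0.416 -0.613]
side [[596.0527252973469, 0.0, 311.5490594710831], [0.0, 596.0527252973469, 243.31121822117777], [0.0, 0.0, 1.0]] [0.445 0.834 1.045] [ 0.09  -0.624 -0.776]
{'t': 0.1, 'joint_positions': array([-1.11538540e+00,  3.53583895e-01,  1.63403677e+00, -1.83547083e-05,
        1.15522181e+00, -2.40338655e-03]), 'joint_velocities': array([ 0.00049908, -0.00016221, -0.00106951,  0.00089126, -0.00065469,
        0.00017524]), 'joint_efforts': array([ 4.52283566e-04, -5.94905698e+01, -3.34931266e+01,  6.99846307e-02,
        1.84842793e-02, -1.76928535e-05]), 'tcp_pos': array([ 0.27605055, -0.56026317,  0.23094548]), 'eef_rot': array([ 9.73913925e-01,  2.26916891e-01, -1.48516756e-04, -6.07063126e-04]), 'force': array([ 0.85435134,  0.11050454, -0.25190918]), 'torque': array([0.05327152, 0.00133045, 0.01124233]), 'grasp_force': 0.0, 'opening': 0.9968653456656321}
[[ 1.16251662e-03 -9.58615121e-01 -2.84702825e-01  8.20834906e-02]
 [ 9.99999147e-01  1.28389856e-03 -2.39719953e-04 -1.39883805e-05]
 [ 5.95328719e-04 -2.84702304e-01  9.58615796e-01 -1.52724997e-01]
 [ 0.00000000e+00  0.00000000e+00  0.00000000e+00  1.00000000e+00]]
```

View pics/scene0.png

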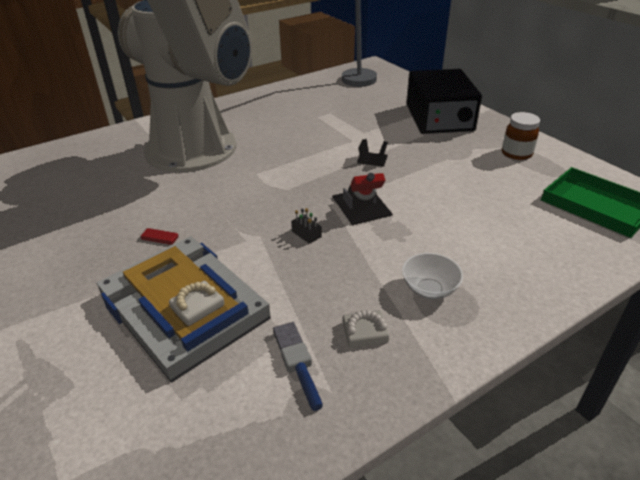

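View pics/side0.png

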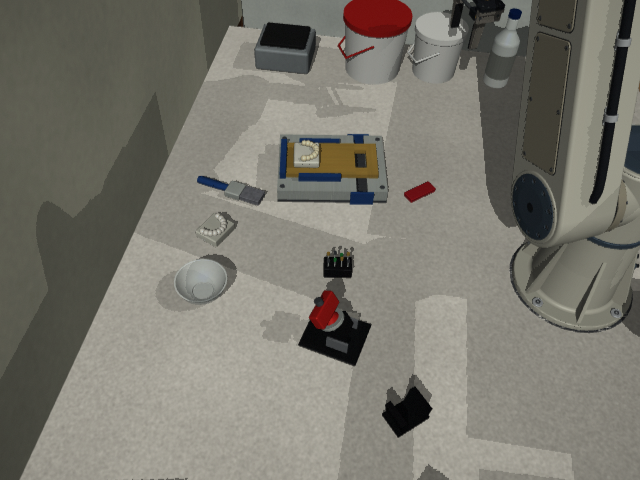

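The side view shows the stand foot with corners near (314,316), (371,326), (356,364), (299,343), the red knob near (325,311) and the window near (361,160). In the scene view the stand is near (362,207), the knob near (366,185) and the window near (159,268).

```bash
cat > h.py <<'E'
from cell import ctrl,kin,sense,eyes,order
import cv2,numpy as np
from scipy.spatial.transform import Rotation as Rot
def snap(name,save):
    s=sense(); d=dict(eyes.get_image(name))
    if name=="wrist":
        T=np.eye(4); T[:3,:3]=Rot.from_quat(s["eef_rot"]).as_matrix(); T[:3,3]=s["tcp_pos"]
        C=T@d["tool_from_camera"]; d["R"]=C[:3,:3].T; d["t"]=-C[:3,:3].T@C[:3,3]
    np.savez(save+".npz",**d); cv2.imwrite(f"pics/{save}.png",d["frame"][:,:,::-1]); return d
def ray(d,px):
    v=d["R"].T@np.linalg.inv(d["camera_matrix"])@np.array([px[0],px[1],1.]); return -d["R"].T@d["t"],v/np.linalg.norm(v)
def plane(d,px,z):
    o,v=ray(d,px); return o+v*(z-o[2])/v[2]
def cross(d1,p1,d2,p2):
    o1,v1=ray(d1,p1);o2,v2=ray(d2,p2)
    a,b=np.linalg.lstsq(np.c_[v1,-v2],o2-o1,rcond=None)[0]
    p,q=o1+a*v1,o2+b*v2; return (p+q)/2,np.linalg.norm(p-q)
def proj(d,X):
    c=d["R"]@np.asarray(X)+d["t"]; u=d["camera_matrix"]@c; return u[:2]/u[2]
def blobs(m,amin=30):
    n,l,st,c=cv2.connectedComponentsWithStats(m.astype(np.uint8)); return [(st[i].tolist(),c[i].round(1).tolist(),l==i) for i in range(1,n) if st[i][4]>=amin]
def hsv(d): return cv2.cvtColor(d["frame"],cv2.COLOR_RGB2HSV)
def red(d):
    h=hsv(d); return ((h[...,0]<8)|(h[...,0]>172))&(h[...,1]>150)&(h[...,2]>60)
def R_tool(zaxis,yaxis):
    z=np.array(zaxis)/np.linalg.norm(zaxis); y=np.array(yaxis)-np.dot(yaxis,z)*z; y/=np.linalg.norm(y)
    return Rot.from_matrix(np.c_[np.cross(y,z),y,z])
E
python3 - <<'E'
from h import *
L=lambda n:dict(np.load(n+"0.npz"))
sc,si=L("scene"),L("side")
f=[plane(si,p,.006) for p in [(314,316),(371,326),(356,364),(299,343)]]
print(np.round(f,3),[round(np.linalg.norm(f[i]-f[i-1]),3) for i in range(4)],np.mean(f,0))
for n,d in(("sc",sc),("si",si)): print(n,[(b[0],b[1]) for b in blobs(red(d))])
print("knob",cross(sc,(366,185),si,(325,311)))
print("win",plane(si,(361,160),.05),plane(sc,(159,268),.05))
# table's top corners (side view): 
for p in [(279,136),(384,137),(387,202),(277,202)]: print(plane(si,p,.038).round(3))
E
```

```text
[[0.53  0.187 0.006]
 [0.413 0.191 0.006]
 [0.433 0.281 0.006]
 [0.55  0.254 0.006]] [np.float64(0.07), np.float64(0.117), np.float64(0.092), np.float64(0.119)] [0.48156879 0.22825035 0.006     ]
sc [([353, 174, 32, 11, 207], [368.1, 179.5]), ([359, 189, 13, 5, 41], [365.2, 191.1]), ([142, 229, 35, 15, 345], [159.2, 235.9])]
si [([344, 0, 68, 38, 2173], [377.4, 17.2]), ([338, 36, 36, 23, 90], [351.2, 49.7]), ([404, 182, 31, 20, 323], [419.0, 191.5]), ([309, 291, 30, 38, 700], [325.1, 311.0])]
knob (array([0.50689651, 0.21434412, 0.07142493]), np.float64(0.002838418069714215))
win [ 0.48433354 -0.24325759  0.05      ] [ 0.4896932  -0.24821916  0.05      ]
[ 0.7   -0.308  0.038]
[ 0.436 -0.351  0.038]
[ 0.41  -0.126  0.038]
[ 0.66  -0.082  0.038]
```

```bash
cat >> h.py <<'E'
def graspR(d,ax,flip):   # tool along -axis, y in the tilt plane
    return R_tool(-ax,flip*np.array([d[0],d[1],0]))
E
python3 - <<'E'
from h import *
d=np.array([.974,-.225]);ax=np.r_[.5*d,.866]; g=np.array([.506,.216,.0837])
fx=np.array([.987,.16,0])
for fl in(1,-1):
    r=graspR(d,ax,fl).as_quat()
    for o in (0,.13): print(fl,o,"grasp",kin.inverse_kinematics(g+ax*o-.002*ax,r))
    for h in (.088,.2): print("ins",h,kin.inverse_kinematics(np.array([.487,-.245,h]),R_tool([0,0,-1],fl*fx).as_quat()))
fl=1
r=graspR(d,ax,1).as_quat(); q=kin.inverse_kinematics(g+ax*.13,r)
if q is None or abs(q[5])>1.6: r=graspR(d,ax,-1).as_quat()
q0=kin.inverse_kinematics(g+ax*.22,r); print(q0)
ctrl.goto(g+ax*.14,r); print(sense()["t"],sense()["tcp_pos"],sense()["joint_positions"].round(2))
snap("wrist","w1")
E
```

```text
1 0 grasp [0.25643659 0.6690051  1.59576626 0.2401655  1.35540521 0.37447464]
1 0.13 grasp [0.21631383 0.62255496 1.39049854 0.21625904 1.60824244 0.39841498]
ins 0.088 [-4.68860152e-01  4.13457405e-01  1.92015996e+00 -4.44089210e-16
  8.07975291e-01 -6.29569529e-01]
ins 0.2 [-4.68860152e-01  2.63609183e-01  1.83647714e+00 -4.44089210e-16
  1.04150633e+00 -6.29569529e-01]
-1 0 grasp [ 0.25643659  0.6690051   1.59576626  0.2401655   1.35540521 -2.76711801]
-1 0.13 grasp [ 0.21631383  0.62255496  1.39049854  0.21625904  1.60824244 -2.74317767]
ins 0.088 [-4.68860152e-01  4.13457405e-01  1.92015996e+00 -4.44089210e-16
  8.07975291e-01  2.51202312e+00]
ins 0.2 [-4.68860152e-01  2.63609183e-01  1.83647714e+00 -4.44089210e-16
  1.04150633e+00  2.51202312e+00]
[0.19149159 0.62467614 1.20706696 0.2096848  1.79038292 0.41403473]
3.025 [0.57444067 0.19940273 0.20502821] [0.21 0.62 1.37 0.21 1.63 0.4 ]
```

View pics/w1.png

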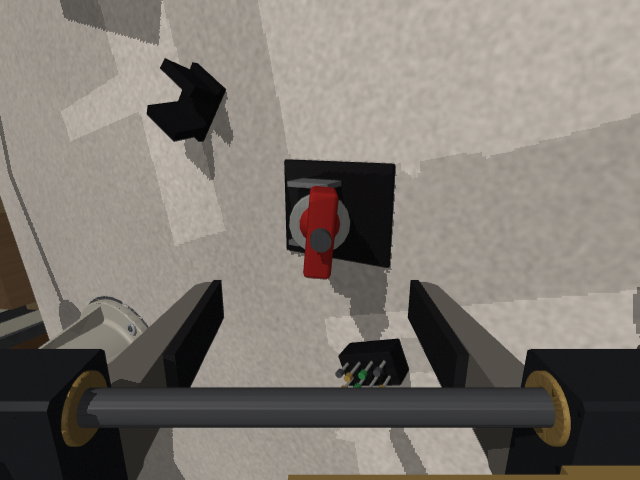

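The wrist view shows the foot corners near (286,160), (394,163) and (389,267), with the bar running from (323,187) to (317,277) and the thread end at (320,240).

```bash
python3 - <<'E'
from h import *
w=dict(np.load("w1.npz"))
c=[plane(w,p,.006) for p in [(286,160),(394,163),(389,267)]]
print(np.round(c,4),[np.linalg.norm(c[i]-c[i+1]).round(4) for i in(0,1)])
for a,b in((0,1),(1,2)): v=c[b]-c[a]; print("ang",np.degrees(np.arctan2(v[1],v[0])))
cen=(c[0]+c[2])/2; print("centre",cen)
m=red(w); b=max(blobs(m),key=lambda b:b[0][4]); print(b[0],b[1])
print(cv2.minAreaRect(np.argwhere(b[2])[:,::-1].astype(np.float32)))
h=hsv(w); dk=(np.abs(np.indices((480,640))[1]-320)<22)&(np.abs(np.indices((480,640))[0]-240)<18)&~m
print([x[:2] for x in blobs(dk,60)])
for v in (c[1]-c[0],):
    d=v[:2]/np.linalg.norm(v[:2]); ax=np.r_[.5*d,.866]
    g=np.r_[cen[:2]-.012*d,.02]+.0735*ax
    print("d",d,"g by stand",g, "thread px pred",proj(w,g+.026*ax),"g by thread",plane(w,(320,240),.02+.0995*.866)-.026*ax)
    e=np.r_[-d[1],d[0],0]; 
    for s in(1,-1): print("bar end pred",proj(w,g+.016*ax+s*.035*e))
E
```

```text
[[0.4405 0.2817 0.006 ]
 [0.5543 0.2574 0.006 ]
 [0.5331 0.1611 0.006 ]] [np.float64(0.1164), np.float64(0.0986)]
ang -12.059335745701368
ang -102.40352082376157
centre [0.48681786 0.22141043 0.006     ]
[300, 186, 40, 93, 2271] [319.3, 229.2]
((319.5, 232.0), (92.0, 39.0), 90.0)
[([299, 223, 7, 35, 166], [301.4, 243.9]), ([332, 223, 10, 35, 261], [337.2, 243.1]), ([310, 228, 22, 25, 434], [320.3, 240.0])]
d [ 0.97793176 -0.20892455] g by stand [0.51102167 0.21623954 0.083651  ] thread px pred [319.12998649 240.92128499] g by thread [0.51191564 0.21686743 0.083651  ]
bar end pred [318.45189962 191.33531301]
bar end pred [319.53855126 280.20279568]
```

```bash
cat >> h.py <<'E'
D=np.array([.9779,-.2089]); AX=np.r_[.5*D,.866]; G=np.array([.5115,.2165,.0837])
def st(): s=sense(); print(round(s["t"],2),s["tcp_pos"].round(4),"F",s["force"].round(1),"op",round(s["opening"],3),"gf",round(s["grasp_force"],1),"q6",s["joint_positions"][5].round(3)); return s
E
python3 - <<'E'
from h import *
R=Rot.from_rotvec(-.09*AX)*graspR(D,AX,1); q=R.as_quat()
ctrl.move_l(G+.06*AX,rate=.15,frame=q); st()
hit=ctrl.move_l(G-.002*AX,rate=.06,f_stop=8); print(hit); st()
ctrl.close(); st()
ctrl.move_l(G+.07*AX,rate=.06); st()
snap("side","s1"); snap("wrist","w2")
a=dict(np.load("side0.npz"))["frame"];b=cv2.imread("pics/s1.png")
x=np.hstack([a[220:400,240:440,::-1],b[220:400,240:440]]);cv2.imwrite("pics/cmp1.png",cv2.resize(x,None,fx=2,fy=2))
E
```

```text
3.74 [0.5415 0.2102 0.1362] F [ 0.7  0.5 -0.4] op 1.002 gf 0.0 q6 0.467
False
4.92 [0.5109 0.2168 0.0823] F [-0.6  0.4  1.3] op 1.001 gf 0.0 q6 0.456
5.98 [0.5103 0.2168 0.0821] F [-1.1  0.8  0.4] op 0.233 gf 29.9 q6 0.456
7.33 [0.5454 0.2092 0.144 ] F [-0.1  0.1 -2.3] op 0.239 gf 30.0 q6 0.469
```

View pics/cmp1.png

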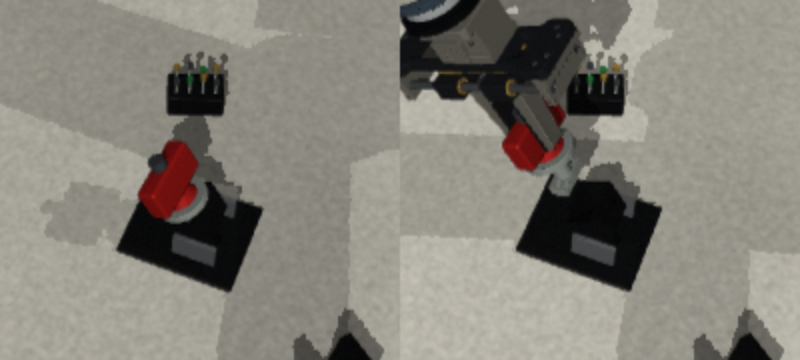

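The stand has not moved and the bolt is out of the pocket and held. Next I'll carry it upright and look at the window.

```bash
python3 - <<'E'
from h import *
ctrl.move_l(np.array([.5454,.2092,.22]),rate=.15)
a=np.arctan2(.16,.987); fx=np.array([np.cos(a),np.sin(a),0]); fy=np.array([-fx[1],fx[0],0])
R=Rot.from_rotvec([0,0,-.09])*R_tool([0,0,-1],fx)
p=np.array([.487,-.245,.22])-.075*fy
ctrl.goto(p,R.as_quat()); s=st(); print(s["joint_positions"].round(2))
snap("wrist","w3")
E
```

```text
10.01 [ 0.4994 -0.3183  0.2198] F [-0.3 -0.7 -3.1] op 0.24 gf 29.9 q6 -0.642
[-0.57  0.31  1.72  0.    1.11 -0.64]
```

View pics/w3.png

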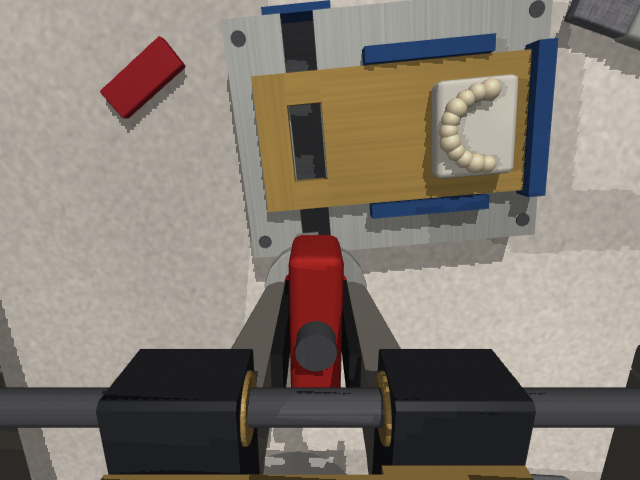

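The window corners appear near (288,105), (321,102), (327,178) and (294,181). The slot is visible above the plate (x about 281–318) and below it.

```bash
python3 - <<'E'
from h import *
w=dict(np.load("w3.npz")); h=hsv(w)
br=((h[...,0]>12)&(h[...,0]<28)&(h[...,1]>130)).astype(np.uint8); br[230:]=0
cs,hi=cv2.findContours(br,cv2.RETR_CCOMP,cv2.CHAIN_APPROX_NONE)
holes=[c for c,q in zip(cs,hi[0]) if q[3]>=0 and cv2.contourArea(c)>800]
for c in holes:
    r=cv2.minAreaRect(c); P=np.array([plane(w,p,.05) for p in cv2.boxPoints(r)]); print(r,P[:,:2].round(4).tolist())
    print("cen",P.mean(0),[np.linalg.norm(P[i]-P[i-1]).round(4) for i in range(4)])
    v=max((P[1]-P[0],P[2]-P[1]),key=np.linalg.norm); print("long axis deg",np.degrees(np.arctan2(v[1],v[0])))
# slot edges at table top level, rows above/below the plate, from grey profile
g=cv2.cvtColor(w["frame"],cv2.COLOR_RGB2GRAY)
for r in (20,35,50,62,222,230):
    row=g[r,265:345].astype(int); dkk=np.where(row<75)[0]+265; print(r,dkk.min(),dkk.max(),len(dkk),(plane(w,(dkk.min()-.5,r),.038))[:2].round(4),(plane(w,(dkk.max()+.5,r),.038))[:2].round(4))
c=max([c for c,q in zip(cs,hi[0]) if q[3]<0],key=cv2.contourArea)
for p in [(252,76),(267,212)]: print(plane(w,p,.05).round(4))
E
```

```text
((307.3414001464844, 141.0965576171875), (77.81361389160156, 35.87565231323242), 85.2363510131836) [[0.47, -0.2197], [0.4986, -0.2154], [0.5088, -0.2768], [0.4786, -0.2816]]
cen [ 0.48900176 -0.24838448  0.05      ] [np.float64(0.0624), np.float64(0.0289), np.float64(0.0623), np.float64(0.0306)]
long axis deg -80.50628246160221
((474.99273681640625, 126.00011444091797), (105.2353286743164, 89.33845520019531), 89.16968536376953) [[0.5817, -0.1895], [0.6517, -0.1835], [0.6715, -0.2647], [0.596, -0.2712]]
cen [ 0.62520706 -0.22720262  0.05      ] [np.float64(0.083), np.float64(0.0703), np.float64(0.0836), np.float64(0.0758)]
long axis deg -76.29463264533602
20 281 312 32 [ 0.4614 -0.1572] [ 0.4866 -0.1554]
35 282 313 32 [ 0.4627 -0.1678] [ 0.4881 -0.1659]
50 284 315 32 [ 0.4648 -0.1785] [ 0.4905 -0.1766]
62 285 316 32 [ 0.466  -0.1872] [ 0.4919 -0.1854]
222 302 328 27 [ 0.4881 -0.3195] [ 0.5126 -0.3177]
230 302 329 28 [ 0.4885 -0.327 ] [ 0.5142 -0.3252]
[ 0.442 -0.201  0.05 ]
[ 0.4577 -0.3098  0.05  ]
```

```bash
cat >> h.py <<'E'
A=np.radians(9.2); FX=np.array([np.cos(A),np.sin(A),0]); FY=np.array([-FX[1],FX[0],0]); WIN=np.array([.489,-.2484,.05])
def Rt(cw): return Rot.from_rotvec([0,0,-.09-cw])*R_tool([0,0,-1],FX)   # head turned cw from lengthwise
def at(z,o=0,l=0): return np.array([WIN[0],WIN[1],z])+o*FX+l*FY
E
python3 - <<'E'
from h import *
ctrl.move_l(at(.16),rate=.12,frame=Rt(0).as_quat()); 
ctrl.move_l(at(.128),rate=.06); st()
print(ctrl.move_l(at(.079),rate=.02,f_stop=7)); st()
snap("wrist","w4"); snap("side","s2"); snap("scene","c2")
a=cv2.imread("pics/s2.png")[110:230,260:420];b=cv2.imread("pics/c2.png")[190:370,80:320]
cv2.imwrite("pics/cmp2.png",np.hstack([cv2.resize(a,(400,300)),cv2.resize(b,(400,300))]))
E
```

```text
11.67 [ 0.489  -0.2484  0.1279] F [-0.8  0.3 -2.7] op 0.237 gf 29.9 q6 -0.543
True
13.51 [ 0.4889 -0.2484  0.086 ] F [-0.8  0.1  5.6] op 0.237 gf 30.0 q6 -0.543
```

View pics/cmp2.png

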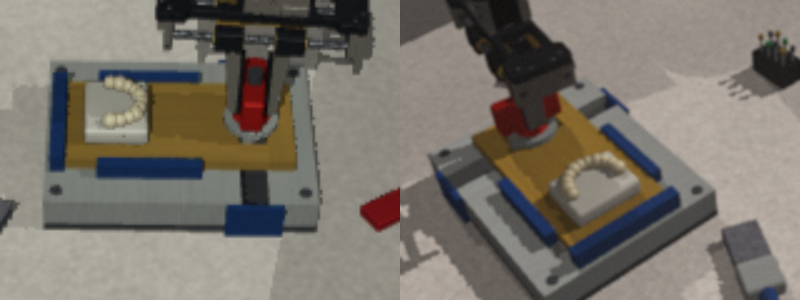

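The flange has seated, with the TCP at z = 0.086. I'll centre the shank across the slot by touch, then turn.

```bash
python3 - <<'E'
from h import *
z=.086; ctrl.sleep(.2); st(); o=[]
for sgn in(1,-1):
    hit=ctrl.move_l(at(z,sgn*.006),rate=.01,f_stop=6); s=st(); o.append((s["tcp_pos"]-WIN)@FX); print(hit,o[-1])
    ctrl.move_l(at(z),rate=.02)
print("mid",np.mean(o)); st()
E
```

```text
13.86 [ 0.4889 -0.2484  0.086 ] F [-0.   0.2  5.4] op 0.234 gf 30.0 q6 -0.543
14.37 [ 0.492  -0.2478  0.0861] F [-0.9 -0.3  4.2] op 0.234 gf 30.0 q6 -0.539
True 0.00309612816120046
15.26 [ 0.4839 -0.2494  0.0861] F [0.7 0.5 4.1] op 0.235 gf 30.0 q6 -0.549
True -0.005226770012783173
mid -0.0010653209257913566
15.65 [ 0.4882 -0.2484  0.0861] F [-2.1  0.3  6.8] op 0.238 gf 30.0 q6 -0.543
```

```bash
cat >> h.py <<'E'
def turn(q,total,step=.2,tmax=3.0):
    q=np.array(q); done=0
    while done<total-1e-6:
        e=min(step,total-done); q[5]+=e; done+=e; ctrl.movej(q); s=sense()
        print(round(s["t"],2),"q6",s["joint_positions"][5].round(3),"F",s["force"].round(1),"T",s["torque"].round(2),"z",s["tcp_pos"][2].round(4),"gf",round(s["grasp_force"],1))
        if np.abs(s["force"]).max()>50: print("STOP");break
    return q
E
python3 - <<'E'
from h import *
ctrl.move_l(at(.086,-.001),rate=.02); s=st()
q=turn(s["joint_positions"],1.48,.185)
snap("wrist","w5")
E
```

```text
15.9 [ 0.4878 -0.2485  0.0861] F [-0.2  0.9  5.1] op 0.241 gf 30.0 q6 -0.544
16.2 q6 -0.363 F [-0.2 -0.3  3.3] T [-0.19 -0.12 -0.07] z 0.0861 gf 30.0
16.5 q6 -0.181 F [ 0.3 -0.1  4.1] T [-0.17 -0.08 -0.12] z 0.0861 gf 30.0
16.8 q6 0.003 F [ 0.6 -0.2  3.5] T [-0.18 -0.01 -0.1 ] z 0.0861 gf 30.0
17.1 q6 0.188 F [0.2 0.1 3.1] T [-0.13  0.01 -0.02] z 0.0861 gf 30.0
17.4 q6 0.373 F [1.4 0.5 3. ] T [-0.09 -0.26  0.03] z 0.0861 gf 30.0
17.7 q6 0.557 F [2.3 0.5 1.1] T [-0.06 -0.62  0.05] z 0.0861 gf 30.0
18.0 q6 0.742 F [3.1 0.  0.6] T [-0.01 -0.89  0.03] z 0.0861 gf 30.0
18.3 q6 0.929 F [ 5.1  0.6 -0.2] T [-0.06 -1.23  0.01] z 0.0862 gf 30.0
```

View pics/w5.png

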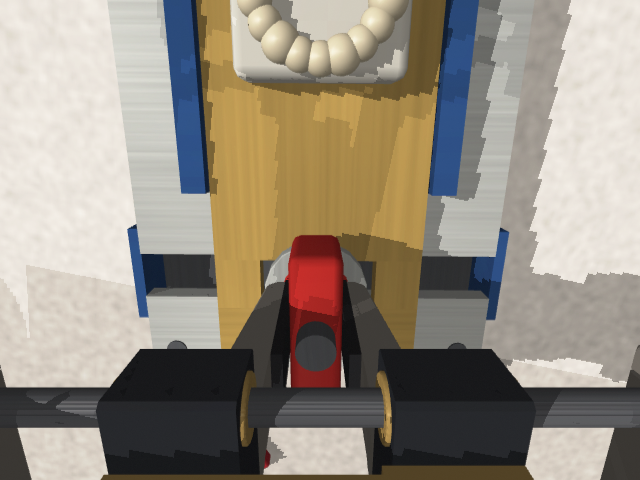

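The bar is now square across the slot, pointing along the plate at (318,260), and the plate is still between its fences. A small +x force shows the head touching the wall, so I'll ease over slightly and tighten.

```bash
python3 - <<'E'
from h import *
s=sense(); ctrl.move_l(s["tcp_pos"]+.0007*FX,rate=.02); s=st()
q=turn(s["joint_positions"],1.42,.1775); 
q=turn(q,2.77-q[5],.1)
snap("wrist","w6")
E
```

```text
18.6 [ 0.4888 -0.2484  0.0861] F [ 3.  -1.4 -0.6] op 0.236 gf 30.0 q6 0.934
18.89 q6 1.107 F [ 4.2 -0.4  0. ] T [-0.11 -0.93  0.06] z 0.0861 gf 30.0
19.18 q6 1.284 F [ 4.7 -0.4 -0.6] T [-0.04 -1.01  0.04] z 0.0861 gf 30.0
19.48 q6 1.462 F [ 4.6 -0.5 -0.3] T [ 0.02 -1.02 -0.  ] z 0.0861 gf 30.0
19.77 q6 1.637 F [ 4.7 -0.2 -0. ] T [ 0.   -0.97  0.02] z 0.0861 gf 30.0
20.06 q6 1.814 F [ 4.3 -0.6  0.9] T [ 0.04 -0.8  -0.03] z 0.086 gf 30.0
20.35 q6 1.991 F [ 2.4 -0.4  1.7] T [ 0.12 -0.55 -0.07] z 0.086 gf 30.0
20.64 q6 2.168 F [ 0.8 -0.1  4.1] T [ 0.04 -0.2  -0.1 ] z 0.086 gf 30.0
20.93 q6 2.348 F [-1.3  0.   5.5] T [ 0.08  0.13 -0.07] z 0.0861 gf 30.0
21.18 q6 2.448 F [-2.3 -1.6  5.9] T [ 0.2   0.15 -0.12] z 0.0861 gf 30.0
21.43 q6 2.548 F [-3.4 -0.8  6.8] T [ 0.06  0.15 -0.2 ] z 0.086 gf 30.0
21.68 q6 2.648 F [-4.7 -1.4  7.1] T [ 0.1   0.12 -0.08] z 0.086 gf 30.0
21.93 q6 2.748 F [-4.6 -1.6  7.3] T [0.08 0.12 0.36] z 0.086 gf 30.1
22.18 q6 2.763 F [-5.  -0.8  7.9] T [0.02 0.31 0.72] z 0.086 gf 30.2
```

```bash
python3 - <<'E'
from h import *
q=sense()["joint_positions"]
for i in range(4):
    q=turn(q,.05,.05)
    if sense()["torque"][2]>1.6: break
ctrl.sleep(.3); st(); snap("wrist","w7")
a=cv2.imread("pics/w6.png")[200:400,200:440];b=cv2.imread("pics/w7.png")[200:400,200:440]
cv2.imwrite("pics/cmp3.png",cv2.resize(np.hstack([a,b]),(800,333)))
E
```

```text
22.48 q6 2.808 F [-1.6 -0.4  3.7] T [ 0.04 -0.43  0.81] z 0.086 gf 30.4
22.73 q6 2.859 F [-2.6 -1.5  4.7] T [-0.06 -0.12  0.9 ] z 0.086 gf 30.7
22.98 q6 2.91 F [-1.8 -0.8  4.8] T [-0.04 -0.    0.92] z 0.0859 gf 31.0
23.23 q6 2.96 F [-2.3 -2.3  5.5] T [-0.23  0.09  1.01] z 0.086 gf 31.8
23.53 [ 0.4869 -0.2484  0.0859] F [-1.5 -2.4  5.8] op 0.25 gf 31.8 q6 2.959
```

View pics/cmp3.png

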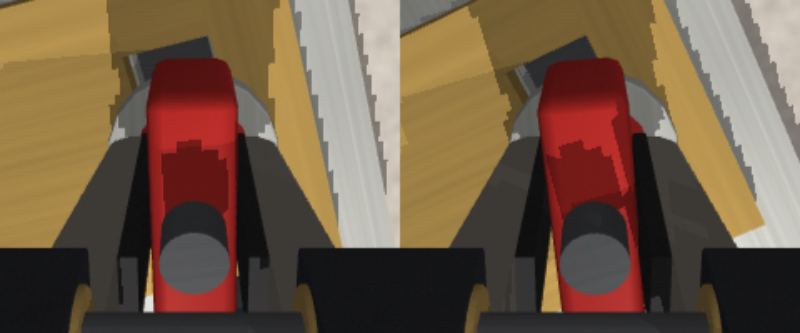

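The bar has begun to yaw in the pads (about 0.11 rad between the two crops). That puts the knob near its 1.9 rad stop, so I'll release and check.

```bash
python3 - <<'E'
from h import *
ctrl.let_go(); s=st(); p=s["tcp_pos"]
ctrl.move_l(p+[0,0,.12],rate=.1); st()
p=sense()["tcp_pos"]
q=sense()["joint_positions"]; q[5]-=1.85; ctrl.movej(q)
ctrl.move_l(sense()["tcp_pos"]-.06*FX+[0,0,.05],rate=.15);ctrl.sleep(.3);st()
snap("wrist","w8"); snap("side","s3")
a=cv2.imread("pics/w8.png")[0:400,100:540];b=cv2.imread("pics/s3.png")[100:400,190:450]
cv2.imwrite("pics/cmp4.png",np.hstack([cv2.resize(a,(440,400)),cv2.resize(b,(346,400))]))
E
```

```text
24.68 [ 0.4873 -0.2483  0.086 ] F [0.1 0.2 0.3] op 1.002 gf 0.0 q6 2.963
26.02 [ 0.4869 -0.2481  0.2053] F [-0.2  0.  -0.5] op 1.0 gf 0.0 q6 2.962
28.62 [ 0.4278 -0.2574  0.2546] F [-0.4 -0.5 -0.4] op 1.003 gf 0.0 q6 1.042
```

View pics/cmp4.png

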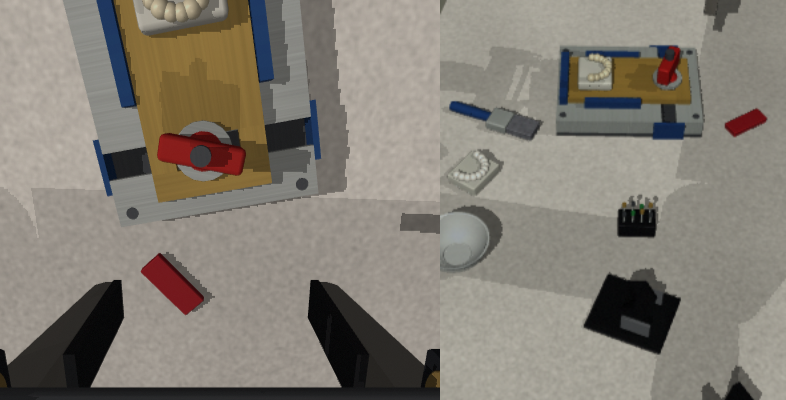

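The bolt stands in the window with the plate between its fences, and the stand and bystanders look undisturbed. I'll check the bar angle numerically, then hand in.

```bash
python3 - <<'E'
from h import *
w=dict(np.load("w8.npz")); b=min((b for b in blobs(red(w),300)),key=lambda b:b[1][1]); print(b[0],b[1])
r=cv2.minAreaRect(np.argwhere(b[2])[:,::-1].astype(np.float32)); P=np.array([plane(w,p,.102) for p in cv2.boxPoints(r)])
v=max((P[1]-P[0],P[2]-P[1]),key=np.linalg.norm); a=np.degrees(np.arctan2(v[1],v[0]))%180
print("bar deg",a,"knob rad",np.radians(189.2-a) , "len",np.linalg.norm(v))
print("thread",plane(w,(301,156),.112)[:2],"win",WIN[:2])
# top-face edge lines
m=b[2].astype(np.uint8); cols=range(b[0][0]+15,b[0][0]+b[0][2]-15)
for f,n in((np.min,"top"),(np.max,"bot")):
    pts=np.array([(c,f(np.where(m[:,c])[0])) for c in cols]); k=np.polyfit(*pts.T,1)
    e=[plane(w,(c,np.polyval(k,c)),z) for z in ((.102,) if n=="top" else (.066,)) for c in (cols[0],cols[-1])]; u=e[1]-e[0]; print(n,np.radians(189.2-np.degrees(np.arctan2(u[1],u[0]))%180))
E
```

```text
[257, 133, 89, 42, 2016] [300.8, 153.9]
bar deg 77.68780925791292 knob rad 1.9462548845613583 len 0.06819012217479965
thread [ 0.48840902 -0.24603194] win [ 0.489  -0.2484]
top 1.9342906534515882
bot 1.9302074470954371
```

```bash
python3 -c "
from h import *
print(order.hand_in()); print(sense()['t'])"
```

```text
the job is handed in; nothing more can be done
None
the job is handed in; nothing more can be done
```

The T-bolt is in the slot, turned square and tightened to about the knob's 1.9 rad stop (read from the bar's angle), then released; the last pictures show the plate, stand and bystanders undisturbed, and I handed the job in at about 29 s without getting a verdict back.

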